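Bring the test transformer up four clicks and start its output

ROBOT

A 6-joint arm with a two-finger parallel gripper is mounted at the origin on the work surface. World frame = base frame: x ahead of the robot, y to its left, z up, the work surface at z = 0. Lengths are in m, angles in rad, forces in N, time in s.
With the tool pointing down it reaches from about 0.325 to 0.775 m from the base axis. Payload 5.5 kg.
Tool frame: the origin (TCP) lies midway between the tips of the shut fingers; the grasp point (between the pads) lies 19 mm behind it (ctrl.grip_depth is the z of the grasp point in the tool frame, in m); z points along the fingers, y is the line along which they close (so a half turn about z gives the same grasp; the last joint's range is limited). The gripper opens to 85 mm and grips with 20 to 120 N. Pads are 22 mm wide; open, the fingers measure 114 mm over their backs; the gripper's body (76 mm by 85 mm) begins 54 mm behind the grasp point. The pads swing forward as they close: fully open they stand 13 mm farther back than shut.
Start: joints at [-1.407, 0.091, 1.231, -0, 1.82, -0.057], TCP at [0.131, -0.585, 0.231] pointing down, gripper open.
Joint ranges: [-2.87, 2.87], [-0.86, 2.18], [0.17, 2.46], [-1.51, 4.65], [0.06, 2.69], [-2.65, 2.65]. Speed limits (rad/s): [2.57, 2.57, 3.01, 3.14, 3.14, 3.14].

INTERFACE

Orientations are given as a rotation vector (axis times angle).
In Python, from workcell import ctrl gives the robot as it stands.
- The arm moves only by the tool apply_moves, never from a script. Its argument "moves" is a list that holds one entry, the list of rows, each a list of 5 numbers: the shift along the tool's x, y, z as a fraction of full scale, then the turn about the tool's z as a fraction of full scale, then the opening, from -1 (shut) to 1 (fully open). In form: [[[dx, dy, dz, roll, jaw], ...]]. A call has 1 to 10 rows; each row is the pose to reach, as a shift and turn from the pose commanded when the call began, along the tool's axes at that moment; what a row does not reach only later rows make up. Full scale, the value 1, is 250 mm for a shift and 30 degrees for a turn. A row lasts 1/10 s, in which the tool goes at most 50 mm and 8.59 degrees, less where a joint would pass 70% of its speed; a pose out of reach is approached as far as the arm can. A call with a number of a shift or a turn outside -1 to 1 is refused whole. A call with a gripper value outside its range is refused whole. The fingers move at their own pace and stop on an object; "force" is the grip in N (left out, the last holds). Time passes only in rows, so rows that repeat a pose let the fingers close. It gives the time, the measured TCP pose, the force, the opening and the grip force at its end, in the units of the state.
- ctrl.get_state(): the state, without advancing time (a new reading comes with each control period).
- ctrl.snapshot(name): name is "scene" or "top"; returns the picture (400x640x3 uint8, blue, green, red); there is no depth.
- ctrl.camera_model(name): a dict with "fx", "fy", "cx", "cy" (pixels), "D" ([k1, k2, p1, p2, k3] as OpenCV has them; the pictures are not rectified), "origin" and "orientation" of the camera in the world. Camera axes: x right, y down, z forward; pixel columns grow to the right and rows downward; lengths in m; the calibration is good to about 2 mm. A picture is of the moment at which its call begins. camera_model takes no time and is no camera call.
- ctrl.close_job(): hands the job in; it is judged then, once.
The state is a dict: "clock": time; "joint_pos": joint angles; "joint_velocities": joint speeds; "tau": joint torques, N m; "eef_pos": TCP position; "ee_rot": TCP orientation; "wrist_force": force on the tool from outside, world axes, zero at the start; "ft_torque": the same for the moment, N m; "finger_gap": finger opening in m; "grasp_force": force on a finger pad.
Only numpy, scipy, OpenCV 4.12 (cv2) and the standard library are available. Lean on these libraries where they do the work, as an engineer would, in place of code of your own. Each camera call takes 0.05 s, during which the arm holds its last target. There are 200 camera calls.

TASK

The repaired lamp is ready for its test. With one fingertip against the pointer knob of the bench transformer, push it round clockwise (seen from above) by exactly four clicks from where it stands, never going past the fourth and never pinching the knob; only then push the round black start button fully in and let it come out again. Leave everything else on the bench where it is.

Things in the scene. Friction and masses are not known exactly. Their poses are not given: they have to be found in the camera images.
- transformer: bench transformer: grey steel box 220 mm deep (its x), 280 mm wide (its y), flat top panel 120 mm above the bench; fixed by its weight. Origin: centre of its underside; +x to its back, +y to its left, z up; stands turned up to 0.3 rad. On the panel: pointer knob right of the middle, round start button front left, 66 x 76 mm meter 13 mm high back left, two fuse caps 7 mm high back right
- pointer_tip (a point): outer end of the knob's pointer, on its crown, 38 mm from the turning axis; turns with the knob, own +x from axis to tip. The knob is one upright black wing: a bar 76 mm long (38 mm either side of the axis), 14 mm thick, with upright sides from 6 to 30 mm above the panel, over a round foot 40 mm across and 6 mm high. The pointer end is nose-shaped with a white line, the other end blunt
- selector_axis (a point): point on the knob's upright turning axis, 30 mm above the panel (height of the crown). Knob positions click every 30 degrees. Leaving one it resists at once with up to 0.16 N m (5 to 8 N at 28 mm), easing until half-way (15 degrees; within a degree of that it may hang); from there it springs on by itself into the next, ahead of the finger. Let go before half-way, it springs back
- first_stroke (a point): stroke on the panel, 51 mm from the knob's axis, that marks the first of the ten click positions (front left of the knob); the others follow clockwise every 30 degrees. End stops at the first and the tenth. The knob starts at rest in one of the first four
- start_button (a joint): travel of the start button in m: 0 out, 0.006 fully in; springs back out by itself
- start_button_top (a point): centre of the top face of the round black start button: 28 mm across, its top 22 mm above the panel, standing 10 mm out of a steel collar 44 mm across and 12 mm high; it moves 6 mm straight down, needs 1.5 N to start and 5 N to be fully in, and is not to be pressed before the knob is at its fourth click
- lamp: the repaired lamp under test, 0.224 m tall: round wooden base 160 mm across, thin white stem and white cylindrical shade; plugged into the transformer's left side, it stands left of the transformer. Not to be moved. Origin: centre of the base's underside
- solder_reel: reel of solder, 48 mm across, 40 mm tall, standing to the right of the transformer. Not to be moved. Origin: centre of its underside
- charger: white plug-in charger, 50 x 32 x 28 mm, lying to the right of the transformer. Not to be moved. Origin: centre of its underside
- tape_roll: roll of black tape, 64 mm across, 19 mm tall, lying in front of the transformer, to the left. Not to be moved. Origin: centre of its underside
- screwdriver: screwdriver 170 mm long, lying in front of the transformer. Not to be moved
- pliers: pliers 130 mm long, 11 mm tall, lying to the right of the transformer. Not to be moved
- multimeter: hand-held multimeter 150 x 75 x 43 mm, lying front left of the transformer; its own small dial is not the selector. Not to be moved. Origin: centre of its underside

How it is judged:
By the outcome, as a careful person would: the job done as asked, in the order asked, and still so for the second after the job is handed in, with the robot touching nothing.
It also fails if it takes over 64 s, if anything falls off the work surface, if the arm or the gripper's body presses on something with over 40 N, if the wrist force passes 120 N, or if a joint passes its speed limit or range.

## Working session

There is one attempt and no reset: what is moved stays moved. The work goes in short steps, Python scripts to look and compute and a tool call to move; the robot and the scene stay as the last step left them, time stands still between calls to the robot, and variables do not carry over. Pictures are saved under pics/ and viewed, at most 10 in all, crops included, and the job is handed in when it is done.

Besides the shell and the picture viewer there is one more tool, called after ">>>" by a JSON object that holds its "name" and its "arguments". apply_moves: Moves the arm, as the interface text tells. Its arguments: {"type":"object","properties":{"moves":{"type":"array","items":{"type":"array","items":{"type":"array","items":{"type":"number","minimum":-1,"maximum":1}}}},"force":{"type":"number"}},"required":["moves"]}

```bash
mkdir -p pics; cat > h.py <<'E'
import numpy as np, cv2
from scipy.spatial.transform import Rotation as R
from workcell import ctrl
def cam(n):
    m=ctrl.camera_model(n); K=np.array([[m['fx'],0,m['cx']],[0,m['fy'],m['cy']],[0,0,1.]])
    o=np.array(m['orientation'],float)
    Rm=(R.from_rotvec(o) if o.size==3 else R.from_matrix(o) if o.size==9 else R.from_quat(o)).as_matrix()
    return K,np.array(m['D'],float),np.array(m['origin'],float),Rm
def ray(n,px,z):
    K,D,o,Rm=cam(n)
    p=cv2.undistortPoints(np.array(px,float).reshape(-1,1,2),K,D).reshape(-1,2)
    d=np.c_[p,np.ones(len(p))]@Rm.T
    return o+d*((z-o[2])/d[:,2])[:,None]
def proj(n,P):
    K,D,o,Rm=cam(n)
    return cv2.projectPoints((np.array(P,float).reshape(-1,3)-o)@Rm,np.zeros(3),np.zeros(3),K,D)[0].reshape(-1,2)
E
python3 - <<'E'
from h import *
for n in('scene','top'):
    cv2.imwrite(f'pics/{n}0.png',ctrl.snapshot(n)); print(ctrl.camera_model(n))
print(ctrl.get_state())
E
```

```text
{'fx': 479.456867061083, 'fy': 479.456867061083, 'cx': 319.6031535534403, 'cy': 193.7618104794319, 'D': array([-0.12538831,  0.        ,  0.        ,  0.        ,  0.        ]), 'origin': array([ 1.17012783, -0.29725903,  0.8533183 ]), 'orientation': array([-2.05722919, -1.32577832,  0.52598036])}
{'fx': 417.2261536681721, 'fy': 417.2261536681721, 'cx': 317.27571278716243, 'cy': 202.41900158078738, 'D': array([-0.09340672,  0.        ,  0.        ,  0.        ,  0.        ]), 'origin': array([0.29016852, 0.01400759, 1.03235811]), 'orientation': array([-2.14060961,  2.05253612, -0.23870784])}
{'clock': 0.1, 'joint_pos': array([-1.40669436e+00,  9.18238232e-02,  1.23178793e+00,  3.54830099e-05,
        1.81983696e+00, -5.67269018e-02]), 'joint_velocities': array([-0.00178368, -0.0005682 , -0.00555474, -0.00021441,  0.0014292 ,
        0.00144883]), 'tau': array([ 2.95313024e-03, -4.60215926e+01, -4.19219720e+01, -6.13721340e-05,
        1.05688194e-02,  2.12213786e-05]), 'eef_pos': array([ 0.13137315, -0.58516609,  0.23022717]), 'ee_rot': array([-3.12061653e+00, -3.45981960e-01,  1.02438283e-04]), 'wrist_force': array([0.65932875, 0.69273605, 0.3884154 ]), 'ft_torque': array([ 0.01725334, -0.00394939,  0.01406657]), 'grasp_force': 0.0, 'finger_gap': 0.08529671863639038}
```

View pics/top0.png

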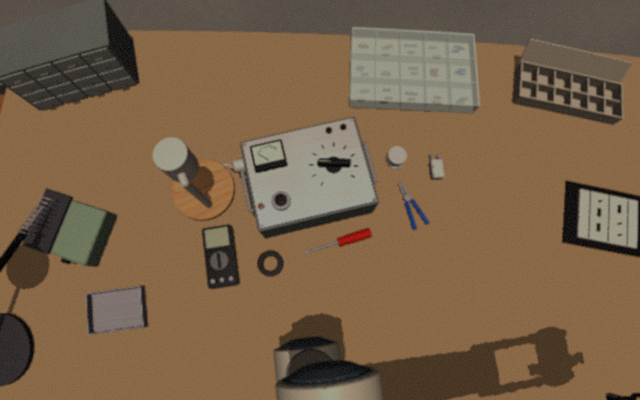

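View pics/scene0.png

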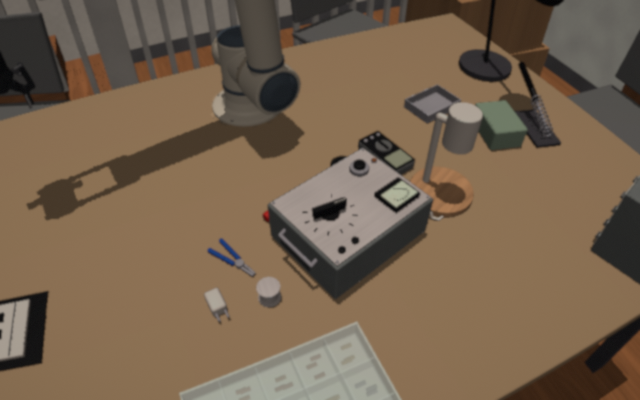

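The top view shows the transformer around (309,172), its knob near (334,163) and the button near (282,201). In the scene view the knob is near (329,209) and the button near (359,167). I'll crop in closer.

```bash
python3 - <<'E'
from h import *
a=cv2.imread('pics/top0.png')[110:240,230:390]; b=cv2.imread('pics/scene0.png')[145:295,260:440]
cv2.imwrite('pics/c1.png',cv2.resize(a[:,:],None,fx=5,fy=4.6154,interpolation=3)[:600])
a=cv2.imread('pics/top0.png')[130:220,260:380]; cv2.imwrite('pics/c1.png',cv2.resize(a,None,fx=6,fy=6,interpolation=2))
b=cv2.imread('pics/scene0.png')[150:260,290:420]; cv2.imwrite('pics/c2.png',cv2.resize(b,None,fx=5,fy=5,interpolation=2))
E
```

```text
(no output)
```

View pics/c1.png

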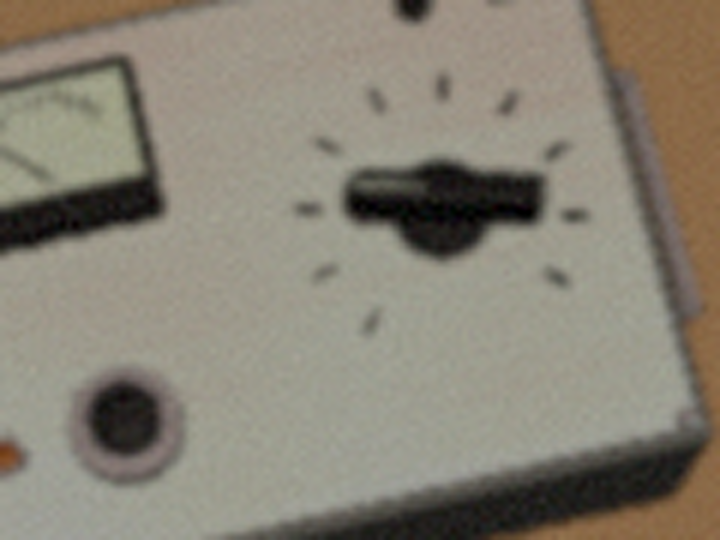

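View pics/c2.png

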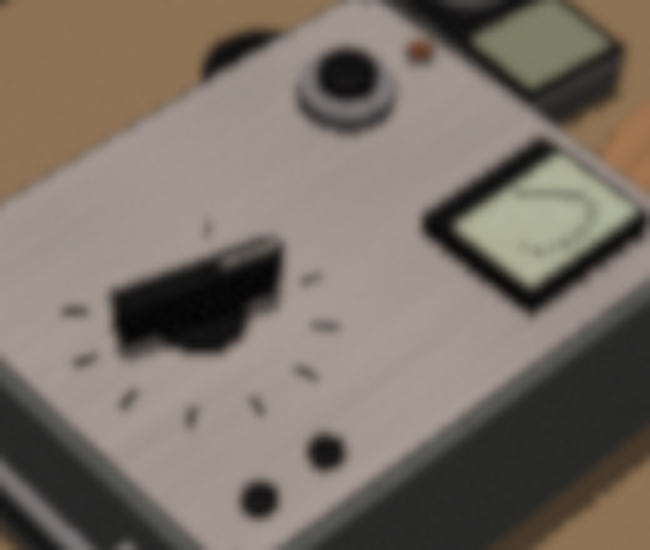

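The pointer's white end points left, at stroke 3 of 10 (crop pixels (308,209)), so the target is stroke 7. I'll fit the stroke circle and locate the button.

```bash
python3 - <<'E'
from h import *
from scipy.optimize import least_squares
S=np.array([(372,321),(326,271),(308,209),(327,145),(376,100),(443,88),(509,103),(558,150),(575,215),(558,277)],float)
T=(S+.5)/6-.5+[260,130]
S2=np.array([(208,229),(312,279),(325,326),(305,373),(257,405),(191,416),(128,400),(86,360),(74,311)],float)
T2=(S2+.5)/5-.5+[290,150]
for n,t,idx in(('top',T,range(10)),('scene',T2,[0,1,2,3,4,5,6,7,8] )):
    P=ray(n,t,.12)[:,:2]
    f=lambda v:np.hypot(*(P-v[:2]).T)-v[2]
    r=least_squares(f,[*P.mean(0),.05]); a=np.degrees(np.unwrap(np.arctan2(*(P-r.x[:2]).T[::-1])))
    print(n,r.x.round(4),a.round(1),(f(r.x)*1e3).round(1))
print('btn top',ray('top',[(np.array([125,418])+.5)/6-.5+[260,130]],.142),'collar',ray('top',[(np.array([127,425])+.5)/6-.5+[260,130]],.132))
print('btn scene',ray('scene',[(np.array([347,73])+.5)/5-.5+[290,150]],.142))
# bar ends, crown
print('tips top',ray('top',(np.array([(346,185),(544,185)])+.5)/6-.5+[260,130],.15))
print('tips scene',ray('scene',(np.array([(277,239),(114,290)])+.5)/5-.5+[290,150],.15))
E
```

```text
top [ 0.5951 -0.0103  0.0511] [ 150.9  120.9   91.6   61.2   31.5    1.4  -28.6  -58.8  -89.4 -118.6] [ 0.3 -0.7  0.1  0.4  0.5 -1.   0.2  0.2 -0.1  0.1]
scene [ 0.593  -0.0089  0.0511] [ 150.5   90.5   61.2   31.     1.6  -28.9  -58.3  -88.5 -118.9] [-0.6  0.8  0.2 -0.3 -0.6  0.   0.6 -0.2  0.2]
btn top [[0.5032632  0.10365376 0.142     ]] collar [[0.50302561 0.10375385 0.132     ]]
btn scene [[0.50797578 0.10225323 0.142     ]]
tips top [[ 0.59366649  0.02643128  0.15      ]
 [ 0.59681983 -0.04705432  0.15      ]]
tips scene [[ 0.59096421  0.02611059  0.15      ]
 [ 0.58922394 -0.04493227  0.15      ]]
```

Both views agree: the axis is at about (0.594,-0.010), the stroke radius comes out at 51 mm, and the pointer is at position 3 (91°). The target is position 7 (-29°). I'll push the blunt end with the back of one finger, gripper shut. First I move over with a safe margin in height.

>>> {"name": "apply_moves", "arguments": {"moves": [[[0.4, -0.28, -0.1, 0, -1], [0.8, -0.57, -0.1, 0, -1], [0.8, -0.57, -0.1, 0, -1], [0.8, -0.57, -0.1, 0, -1], [0.8, -0.57, -0.1, 0, -1], [0.8, -0.57, -0.1, 0, -1], [0.8, -0.57, -0.1, 0, -1]]]}}

```text
clock: 0.8
eef_pos: [0.2959, -0.402, 0.2563]
ee_rot: [3.122, 0.35, -0.0]
wrist_force: [-0.2, 0.1, -0.5]
finger_gap: -0.0
grasp_force: 0.0
```

>>> {"name": "apply_moves", "arguments": {"moves": [[[0.8, -0.57, 0, 0, -1], [0.8, -0.57, 0, 0, -1], [0.8, -0.57, 0, 0, -1], [0.8, -0.57, 0, 0, -1], [0.8, -0.57, 0, 0, -1], [0.8, -0.57, 0, 0, -1]]]}}

```text
clock: 1.4
eef_pos: [0.4614, -0.2173, 0.2551]
ee_rot: [-3.119, -0.353, 0.001]
wrist_force: [-0.6, 0.7, -0.1]
finger_gap: 0.0002
grasp_force: 0.0
```

>>> {"name": "apply_moves", "arguments": {"moves": [[[0.8, -0.57, 0, 0, -1], [0.8, -0.57, 0, 0, -1], [0.8, -0.57, 0, 0, -1], [0.8, -0.57, 0, 0, -1], [0.8, -0.57, 0, 0, -1], [0.8, -0.57, 0, 0, -1]]]}}

```text
clock: 2.0
eef_pos: [0.6253, -0.0351, 0.2527]
ee_rot: [-3.12, -0.35, 0.006]
wrist_force: [-0.4, -0.5, -1.0]
finger_gap: -0.0002
grasp_force: 0.0
```

>>> {"name": "apply_moves", "arguments": {"moves": [[[0, 0, 0, -1, -1], [0, 0, 0, -1, -1], [0, 0, 0, -1, -1], [0, 0, 0, -1, -1], [0, 0, 0, -1, -1]]]}}

```text
clock: 2.5
eef_pos: [0.6229, -0.0398, 0.2557]
ee_rot: [2.928, 1.139, -0.002]
wrist_force: [-0.2, 0.3, 0.1]
finger_gap: -0.0001
grasp_force: 0.0
```

>>> {"name": "apply_moves", "arguments": {"moves": [[[0, 0, 0, -1, -1], [0, 0, 0, -1, -1], [0, 0, 0, -1, -1], [0, 0, 0, -1, -1], [0, 0, 0, -1, -1]]]}}

```text
clock: 3.0
eef_pos: [0.623, -0.0387, 0.256]
ee_rot: [-2.534, -1.857, 0.001]
wrist_force: [0.3, 0.3, -0.3]
finger_gap: -0.0002
grasp_force: 0.0
```

>>> {"name": "apply_moves", "arguments": {"moves": [[[0, 0, 0, -0.6, -1], [0, 0, 0, -0.6, -1], [0, 0, 0, -0.6, -1], [0, 0, 0, -0.6, -1], [0, 0, 0, -0.6, -1]]]}}

```text
clock: 3.5
eef_pos: [0.6232, -0.0373, 0.2562]
ee_rot: [-2.214, -2.229, 0.0]
wrist_force: [0.0, 0.0, 0.2]
finger_gap: 0.0004
grasp_force: 0.0
```

>>> {"name": "apply_moves", "arguments": {"moves": [[[0, 0, 0.2, 0, -1], [0, 0, 0.4, 0, -1], [0, 0, 0.45, 0, -1], [0, 0, 0.49, 0, -1], [0, 0, 0.49, 0, -1], [0, 0, 0.49, 0, -1]]]}}

```text
clock: 4.1
eef_pos: [0.6245, -0.0371, 0.137]
ee_rot: [2.207, 2.231, 0.004]
wrist_force: [-0.3, -0.5, -0.9]
finger_gap: -0.0001
grasp_force: 0.0
```

```bash
python3 - <<'E'
from h import *
s=ctrl.get_state();print(s['eef_pos'],s['wrist_force'],s['ft_torque'])
a=ctrl.snapshot('top')[110:230,250:400]; b=ctrl.snapshot('scene')[130:250,270:420]
cv2.imwrite('pics/c3.png',np.hstack([cv2.resize(i,(400,320),interpolation=2) for i in(a,b)]))
E
```

```text
[ 0.62451436 -0.03706378  0.1369552 ] [-0.3306829  -0.45993609 -0.8643482 ] [0.03908957 0.08288356 0.01640276]
```

View pics/c3.png

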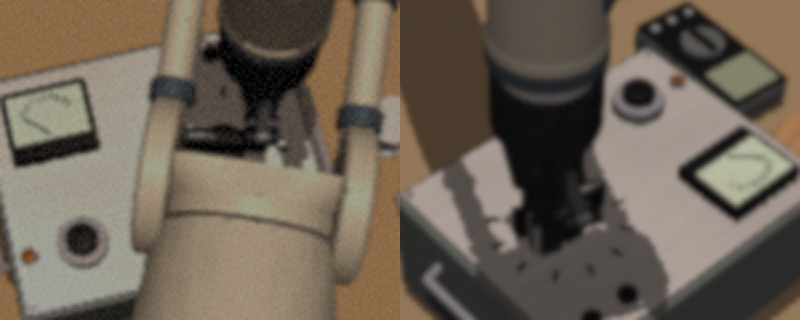

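The arm hides most of the knob from both cameras, but the fingers are down behind its blunt end with no contact. I'll close in and detect contact by wrist force.

>>> {"name": "apply_moves", "arguments": {"moves": [[[0, -0.012, 0.008, 0, -1], [0, -0.02, 0.008, 0, -1], [0, -0.024, 0.008, 0, -1], [0, -0.028, 0.008, 0, -1], [0, -0.028, 0.008, 0, -1], [0, -0.028, 0.008, 0, -1]]]}}

```text
clock: 4.8
eef_pos: [0.6162, -0.037, 0.1318]
ee_rot: [2.209, 2.234, 0.0]
wrist_force: [0.1, -0.4, -0.3]
finger_gap: -0.0001
grasp_force: 0.0
```

>>> {"name": "apply_moves", "arguments": {"moves": [[[0, -0.004, 0, 0, -1], [0, -0.008, 0, 0, -1], [0, -0.008, 0, 0, -1]]]}}

```text
clock: 5.1
eef_pos: [0.6149, -0.037, 0.1319]
ee_rot: [2.208, 2.233, 0.002]
wrist_force: [4.8, 0.1, -1.3]
finger_gap: -0.0002
grasp_force: 2.5
```

```bash
cat >> h.py <<'E'
A=np.array([.594,-.0098])
u=lambda d:np.array([np.cos(np.radians(d)),np.sin(np.radians(d))])
def pose(th,gap=0,r=.0276): return A+r*u(-88.8-th)+(.0206+gap)*u(1.2-th)
def rows(a,b,n=9,pa=None,gap=0):
    s=ctrl.get_state(); h=2*np.degrees(np.arctan2(*s['ee_rot'][1::-1])); h=(h+90)%360-90
    p0=s['eef_pos'][:2] if pa is None else pose(pa)
    for t in np.linspace(a,b,n+1)[1:]:
        d=pose(t,gap)-p0; print(round(t,1),(np.array([d@u(h),d@u(h-90)])/.25).round(3),round((h-(90.4-t))/30,3))
    print('h',round(h,1),'err mm',((s['eef_pos'][:2]-p0)*1e3).round(1),s['wrist_force'].round(1))
E
python3 -c "
from h import *
rows(0,18,9,0)"
```

```text
2.0 [-0.003 -0.004] 0.075
4.0 [-0.006 -0.008] 0.142
6.0 [-0.008 -0.012] 0.209
8.0 [-0.011 -0.016] 0.275
10.0 [-0.013 -0.02 ] 0.342
12.0 [-0.015 -0.025] 0.409
14.0 [-0.017 -0.029] 0.475
16.0 [-0.019 -0.033] 0.542
18.0 [-0.02  -0.038] 0.609
h 90.7 err mm [-0.3 -0. ] [ 4.8  0.1 -1.3]
```

>>> {"name": "apply_moves", "arguments": {"moves": [[[-0.003, -0.004, 0, 0.07, -1], [-0.006, -0.008, 0, 0.14, -1], [-0.008, -0.012, 0, 0.2, -1], [-0.011, -0.016, 0, 0.27, -1], [-0.013, -0.02, 0, 0.33, -1], [-0.015, -0.025, 0, 0.4, -1], [-0.015, -0.025, 0, 0.4, -1]]]}}

```text
clock: 5.8
eef_pos: [0.6077, -0.0409, 0.1317]
ee_rot: [-2.43, -1.99, 0.001]
wrist_force: [1.0, -0.2, 0.3]
finger_gap: 0.0003
grasp_force: 0.2
```

>>> {"name": "apply_moves", "arguments": {"moves": [[[-0.002, -0.004, 0, 0.07, -1], [-0.002, -0.004, 0, 0.07, -1]]]}}

```text
clock: 6.0
eef_pos: [0.6066, -0.0412, 0.1317]
ee_rot: [-2.465, -1.946, 0.001]
wrist_force: [-0.2, 0.5, 0.2]
finger_gap: -0.0001
grasp_force: 0.0
```

```bash
python3 -c "
from h import *
rows(14,22,4,14)"
```

```text
16.0 [-0.003 -0.004] 0.072
18.0 [-0.006 -0.008] 0.139
20.0 [-0.008 -0.012] 0.206
22.0 [-0.011 -0.016] 0.272
h 76.6 err mm [-1.4  0.1] [-0.2  0.5  0.2]
```

>>> {"name": "apply_moves", "arguments": {"moves": [[[-0.003, -0.004, 0, 0.07, -1], [-0.003, -0.004, 0, 0.07, -1], [-0.003, -0.004, 0, 0.07, -1]]]}}

```text
clock: 6.3
eef_pos: [0.6057, -0.0416, 0.1318]
ee_rot: [-2.5, -1.902, 0.0]
wrist_force: [-1.4, 0.1, 0.0]
finger_gap: -0.0001
grasp_force: 0.0
```

```bash
python3 - <<'E'
from h import *
rows(16,30,5)
a=ctrl.snapshot('top')[110:230,250:400]; b=ctrl.snapshot('scene')[160:240,290:390]
cv2.imwrite('pics/c4.png',np.hstack([cv2.resize(i,(400,320),interpolation=2) for i in(a,b)]))
E
```

```text
18.8 [-0.003 -0.001] 0.098
21.6 [-0.007 -0.006] 0.192
24.4 [-0.01  -0.012] 0.285
27.2 [-0.014 -0.018] 0.378
30.0 [-0.016 -0.024] 0.472
h 74.5 err mm [0. 0.] [-1.4  0.1  0. ]
```

View pics/c4.png

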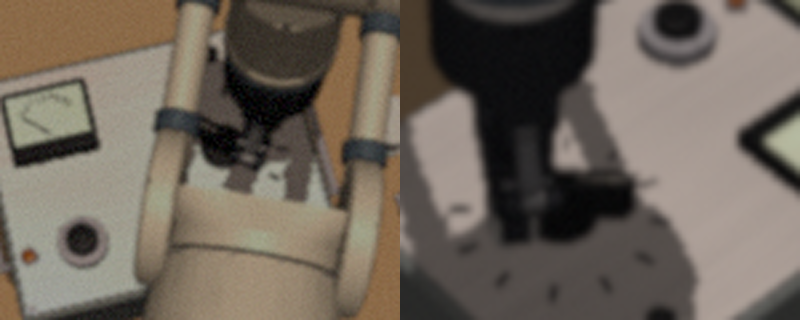

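```bash
python3 - <<'E'
from h import *
for t in(0,15,30,45): 
    p=[[*(A+.038*u(91.2-t)),z] for z in(.15,.128)]; print(t,(( proj('scene',p)-[290,160])*4+[400,0]).round())
E
```

```text
0 [[626. 151.]
 [624. 181.]]
15 [[633. 165.]
 [631. 194.]]
30 [[635. 180.]
 [632. 209.]]
45 [[631. 194.]
 [629. 224.]]
```

The pointer tip sits at crop (630,178–212), which matches θ = 30°. So the first click is done, and the finger behaved as modelled. Next is click 2.

```bash
python3 -c "
from h import *
rows(18,47,10)"
```

```text
20.9 [-0.006 -0.005] 0.167
23.8 [-0.01  -0.011] 0.264
26.7 [-0.013 -0.017] 0.361
29.6 [-0.016 -0.024] 0.457
32.5 [-0.019 -0.03 ] 0.554
35.4 [-0.021 -0.037] 0.651
38.3 [-0.023 -0.043] 0.747
41.2 [-0.025 -0.05 ] 0.844
44.1 [-0.026 -0.057] 0.941
47.0 [-0.027 -0.064] 1.037
h 74.5 err mm [0. 0.] [0.6 0.6 0.3]
```

>>> {"name": "apply_moves", "arguments": {"moves": [[[-0.006, -0.005, 0, 0.17, -1], [-0.01, -0.011, 0, 0.26, -1], [-0.013, -0.017, 0, 0.36, -1], [-0.016, -0.024, 0, 0.46, -1], [-0.019, -0.03, 0, 0.55, -1], [-0.021, -0.037, 0, 0.65, -1], [-0.021, -0.037, 0, 0.65, -1]]]}}

```text
clock: 7.1
eef_pos: [0.5961, -0.0444, 0.1319]
ee_rot: [2.786, 1.449, 0.002]
wrist_force: [3.6, -0.3, -1.3]
finger_gap: -0.0005
grasp_force: 1.9
```

```bash
python3 -c "
from h import *
rows(35.4,48,5,35.4)"
```

```text
37.9 [-0.004 -0.005] 0.083
40.4 [-0.007 -0.01 ] 0.167
43.0 [-0.01  -0.015] 0.251
45.5 [-0.013 -0.02 ] 0.335
48.0 [-0.016 -0.026] 0.419
h 55.0 err mm [ 0.6 -0.2] [ 3.6 -0.3 -1.3]
```

>>> {"name": "apply_moves", "arguments": {"moves": [[[-0.004, -0.005, 0, 0.08, -1], [-0.007, -0.01, 0, 0.17, -1], [-0.01, -0.015, 0, 0.25, -1], [-0.013, -0.02, 0, 0.33, -1], [-0.015, -0.024, 0, 0.39, -1], [-0.015, -0.024, 0, 0.39, -1], [-0.015, -0.024, 0, 0.39, -1]]]}}

```text
clock: 7.8
eef_pos: [0.5883, -0.0438, 0.1318]
ee_rot: [-2.919, -1.16, 0.001]
wrist_force: [-0.1, -0.0, 0.2]
finger_gap: -0.0001
grasp_force: 0.0
```

```bash
python3 -c "
from h import *
rows(47,67,7);print(ctrl.get_state()['eef_pos'][:2]-pose(47))"
```

```text
49.9 [-0.003 -0.005] 0.094
52.7 [-0.007 -0.01 ] 0.189
55.6 [-0.01  -0.016] 0.284
58.4 [-0.014 -0.022] 0.38
61.3 [-0.017 -0.029] 0.475
64.1 [-0.019 -0.035] 0.57
67.0 [-0.021 -0.041] 0.665
h 43.4 err mm [0. 0.] [-0.1 -0.   0.2]
[-3.12003353e-04  3.66790642e-05]
```

>>> {"name": "apply_moves", "arguments": {"moves": [[[-0.003, -0.005, 0, 0.09, -1], [-0.007, -0.01, 0, 0.19, -1], [-0.01, -0.016, 0, 0.28, -1], [-0.012, -0.019, 0, 0.33, -1], [-0.012, -0.019, 0, 0.33, -1]]]}}

```text
clock: 8.3
eef_pos: [0.5829, -0.0424, 0.1318]
ee_rot: [-3.009, -0.903, 0.0]
wrist_force: [-0.4, 0.2, 0.2]
finger_gap: 0.0004
grasp_force: 0.0
```

```bash
python3 - <<'E'
from h import *
rows(57,77,8)
b=ctrl.snapshot('scene')[160:240,290:390]
cv2.imwrite('pics/c5.png',cv2.resize(b,(500,400),interpolation=2))
for t in(30,45,60): 
    p=[[*(A+.038*u(91.2-t)),z] for z in(.15,.128)]; print(t,(( proj('scene',p)-[290,160])*5).round().tolist())
E
```

```text
59.5 [-0.004 -0.005] 0.083
62.0 [-0.007 -0.01 ] 0.167
64.5 [-0.01  -0.015] 0.25
67.0 [-0.013 -0.021] 0.333
69.5 [-0.016 -0.026] 0.417
72.0 [-0.018 -0.032] 0.5
74.5 [-0.021 -0.037] 0.583
77.0 [-0.022 -0.043] 0.667
h 33.4 err mm [0. 0.] [-0.4  0.2  0.2]
30 [[293.0, 225.0], [291.0, 261.0]]
45 [[289.0, 243.0], [286.0, 280.0]]
60 [[279.0, 260.0], [276.0, 296.0]]
```

View pics/c5.png

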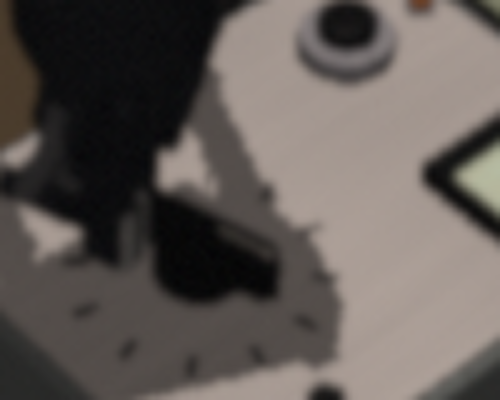

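The pointer tip is at (277,255–297), which matches θ = 60°, so two clicks are done. Now the third.

>>> {"name": "apply_moves", "arguments": {"moves": [[[-0.004, -0.005, 0, 0.08, -1], [-0.007, -0.01, 0, 0.17, -1], [-0.01, -0.015, 0, 0.25, -1], [-0.013, -0.021, 0, 0.33, -1], [-0.016, -0.026, 0, 0.42, -1], [-0.018, -0.032, 0, 0.5, -1], [-0.021, -0.037, 0, 0.58, -1], [-0.022, -0.043, 0, 0.67, -1], [-0.022, -0.043, 0, 0.67, -1]]]}}

```text
clock: 9.25
eef_pos: [0.5724, -0.0364, 0.1318]
ee_rot: [-3.12, -0.364, 0.0]
wrist_force: [0.3, 0.4, -0.2]
finger_gap: -0.0
grasp_force: 0.0
```

```bash
python3 -c "
from h import *
rows(77,87,3);print(ctrl.get_state()['eef_pos'][:2]-pose(77))"
```

```text
80.3 [-0.005 -0.006] 0.108
83.7 [-0.01  -0.013] 0.219
87.0 [-0.014 -0.02 ] 0.33
h 13.3 err mm [0. 0.] [ 0.3  0.4 -0.2]
[1.22149811e-04 9.25155222e-05]
```

>>> {"name": "apply_moves", "arguments": {"moves": [[[-0.005, -0.006, 0, 0.11, -1], [-0.01, -0.013, 0, 0.22, -1], [-0.013, -0.018, 0, 0.3, -1], [-0.013, -0.018, 0, 0.3, -1]]]}}

```text
clock: 9.65
eef_pos: [0.5683, -0.0327, 0.1318]
ee_rot: [-3.139, -0.119, -0.0]
wrist_force: [-0.3, 0.3, 0.3]
finger_gap: 0.0003
grasp_force: 0.0
```

```bash
python3 - <<'E'
from h import *
rows(86,106,8)
b=ctrl.snapshot('scene')[160:240,290:390]
cv2.imwrite('pics/c6.png',cv2.resize(b,(500,400),interpolation=2))
for t in(60,75,90): 
    p=[[*(A+.038*u(91.2-t)),z] for z in(.15,.128)]; print(t,(( proj('scene',p)-[290,160])*5).round().tolist())
E
```

```text
88.5 [-0.003 -0.005] 0.082
91.0 [-0.007 -0.01 ] 0.165
93.5 [-0.01  -0.015] 0.248
96.0 [-0.013 -0.02 ] 0.332
98.5 [-0.015 -0.025] 0.415
101.0 [-0.018 -0.031] 0.498
103.5 [-0.02  -0.036] 0.582
106.0 [-0.022 -0.042] 0.665
h 4.3 err mm [0. 0.] [-0.3  0.3  0.3]
60 [[279.0, 260.0], [276.0, 296.0]]
75 [[262.0, 274.0], [260.0, 310.0]]
90 [[241.0, 284.0], [240.0, 321.0]]
```

View pics/c6.png

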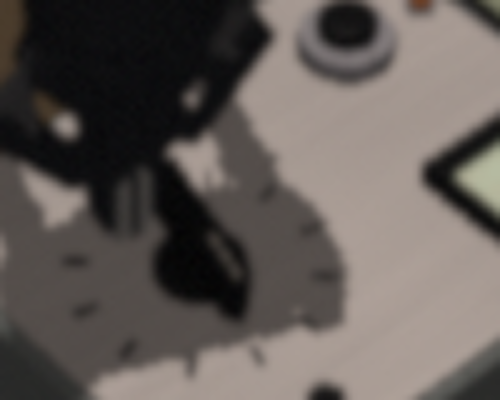

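The pointer tip is at (242,285–320), which matches θ = 90°, so three clicks are done. For the fourth and last, I'll go to 106° at most.

>>> {"name": "apply_moves", "arguments": {"moves": [[[-0.003, -0.005, 0, 0.08, -1], [-0.007, -0.01, 0, 0.17, -1], [-0.01, -0.015, 0, 0.25, -1], [-0.013, -0.02, 0, 0.33, -1], [-0.015, -0.025, 0, 0.42, -1], [-0.018, -0.031, 0, 0.5, -1], [-0.02, -0.036, 0, 0.58, -1], [-0.022, -0.042, 0, 0.67, -1], [-0.022, -0.042, 0, 0.67, -1]]]}}

```text
clock: 10.6
eef_pos: [0.562, -0.0228, 0.1318]
ee_rot: [3.112, -0.431, -0.0]
wrist_force: [-0.5, -0.7, 0.4]
finger_gap: -0.0003
grasp_force: 0.0
```

```bash
python3 -c "
from h import *
rows(106,109,2);print(ctrl.get_state()['eef_pos'][:2]-pose(106))"
```

```text
107.5 [-0.002 -0.004] 0.045
109.0 [-0.004 -0.006] 0.095
h -15.8 err mm [0. 0.] [-0.5 -0.7  0.4]
[-2.88672252e-05 -1.54763570e-04]
```

>>> {"name": "apply_moves", "arguments": {"moves": [[[-0.003, -0.005, 0, 0.06, -1], [-0.003, -0.005, 0, 0.06, -1], [0.0, 0.01, 0, 0.06, -1], [0.0, 0.02, 0, 0.06, -1], [0.0, 0.02, -0.2, 0.06, -1], [0, 0.02, -0.35, 0.06, -1], [0, 0.02, -0.35, 0.06, -1], [0, 0.02, -0.35, 0.06, -1]]]}}

```text
clock: 11.4
eef_pos: [0.5612, -0.0279, 0.2206]
ee_rot: [-3.104, 0.481, -0.004]
wrist_force: [-0.9, -0.5, -0.2]
finger_gap: -0.0001
grasp_force: 0.0
```

```bash
python3 - <<'E'
from h import *
s=ctrl.get_state(); h=2*np.degrees(np.arctan2(*s['ee_rot'][1::-1])); h=(h+90)%360-90
d=np.array([.505,.103])-s['eef_pos'][:2]; print(h,s['eef_pos'],(np.array([d@u(h),d@u(h-90)])/.25).round(3))
b=ctrl.snapshot('scene')[160:240,290:390]
cv2.imwrite('pics/c7.png',cv2.resize(b,(500,400),interpolation=2))
for t in(90,105,120,150): 
    p=[[*(A+.038*u(91.2-t)),z] for z in(.15,.128)]; print(t,(( proj('scene',p)-[290,160])*5).round().tolist())
E
```

```text
-17.625064618532008 [ 0.5611534  -0.02793368  0.22062249] [-0.373 -0.431]
90 [[241.0, 284.0], [240.0, 321.0]]
105 [[217.0, 290.0], [216.0, 327.0]]
120 [[192.0, 291.0], [191.0, 328.0]]
150 [[144.0, 279.0], [144.0, 315.0]]
```

View pics/c7.png

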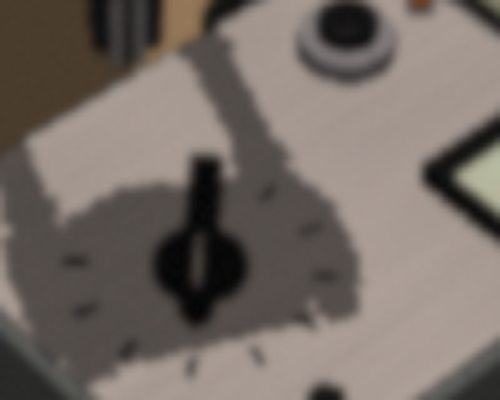

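The pointer tip is at (195,~325) and lines up with stroke 7 at (191,367), so all four clicks are done. Next I move over the button.

>>> {"name": "apply_moves", "arguments": {"moves": [[[-0.15, -0.17, 0, 0, -1], [-0.3, -0.34, 0, 0, -1], [-0.37, -0.43, 0, 0, -1], [-0.37, -0.43, 0, 0, -1], [-0.37, -0.43, 0.15, 0, -1], [-0.37, -0.43, 0.25, 0, -1], [-0.37, -0.43, 0.28, 0, -1], [-0.37, -0.43, 0.28, 0, -1], [-0.37, -0.43, 0.28, 0, -1]]]}}

```text
clock: 12.35
eef_pos: [0.5055, 0.1025, 0.1501]
ee_rot: [-3.104, 0.483, -0.001]
wrist_force: [0.7, -0.5, -0.1]
finger_gap: 0.0003
grasp_force: 0.0
```

```bash
python3 - <<'E'
from h import *
s=ctrl.get_state(); print(s['eef_pos'],s['wrist_force'])
b=ctrl.snapshot('scene')[140:220,310:410]; a=ctrl.snapshot('top')[150:230,230:330]
cv2.imwrite('pics/c8.png',np.hstack([cv2.resize(i,(400,320),interpolation=2) for i in(a,b)]))
E
```

```text
[0.50553347 0.10250852 0.15010806] [ 0.68761369 -0.52219979 -0.0985477 ]
```

View pics/c8.png

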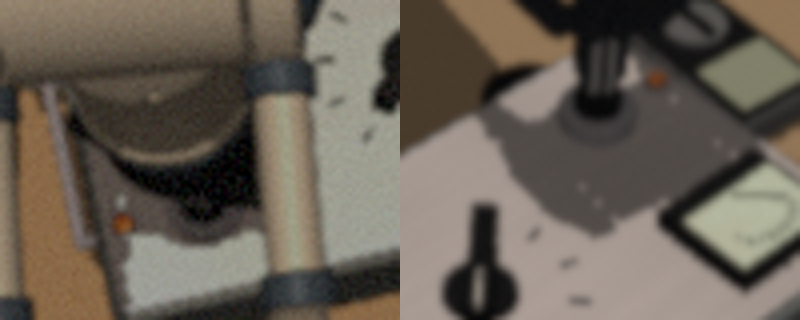

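The finger is centred over the button in both views. I'll press in small steps.

>>> {"name": "apply_moves", "arguments": {"moves": [[[0, 0, 0.02, 0, -1], [0, 0, 0.032, 0, -1], [0, 0, 0.04, 0, -1], [0, 0, 0.048, 0, -1], [0, 0, 0.052, 0, -1], [0, 0, 0.052, 0, -1], [0, 0, 0.052, 0, -1]]]}}

```text
clock: 13.15
eef_pos: [0.5054, 0.1029, 0.1368]
ee_rot: [-3.104, 0.482, -0.002]
wrist_force: [0.7, -0.7, 4.6]
finger_gap: 0.0002
grasp_force: 2.2
```

>>> {"name": "apply_moves", "arguments": {"moves": [[[0, 0, 0.004, 0, -1], [0, 0, 0.006, 0, -1], [0, 0, 0.006, 0, -1]]]}}

```text
clock: 13.45
eef_pos: [0.5054, 0.1029, 0.136]
ee_rot: [-3.104, 0.482, -0.003]
wrist_force: [-0.4, -1.2, 8.3]
finger_gap: -0.0004
grasp_force: 4.2
```

>>> {"name": "apply_moves", "arguments": {"moves": [[[0, 0, 0.003, 0, -1], [0, 0, 0.003, 0, -1], [0, 0, 0.003, 0, -1]]]}}

```text
clock: 13.75
eef_pos: [0.5054, 0.1029, 0.1359]
ee_rot: [-3.104, 0.482, -0.003]
wrist_force: [-1.7, -1.7, 10.9]
finger_gap: 0.0001
grasp_force: 5.6
```

>>> {"name": "apply_moves", "arguments": {"moves": [[[0, 0, -0.02, 0, -1], [0, 0, -0.05, 0, -1], [0, 0, -0.2, 0, -1], [0, 0, -0.4, 0, -1], [0, 0, -0.4, 0, -1], [0, 0, -0.4, 0, -1]]]}}

```text
clock: 14.35
eef_pos: [0.5053, 0.1031, 0.2351]
ee_rot: [-3.104, 0.482, -0.002]
wrist_force: [-0.5, 0.8, -0.8]
finger_gap: -0.0
grasp_force: 0.0
```

```bash
python3 - <<'E'
from h import *
s=ctrl.get_state(); print(s['eef_pos'],s['wrist_force'])
b=ctrl.snapshot('scene')[140:260,280:430]
cv2.imwrite('pics/c9.png',cv2.resize(b,(600,480),interpolation=2))
E
```

```text
[0.50531839 0.1030554  0.2351328 ] [-0.54509679  0.80548179 -0.82469565]
```

View pics/c9.png

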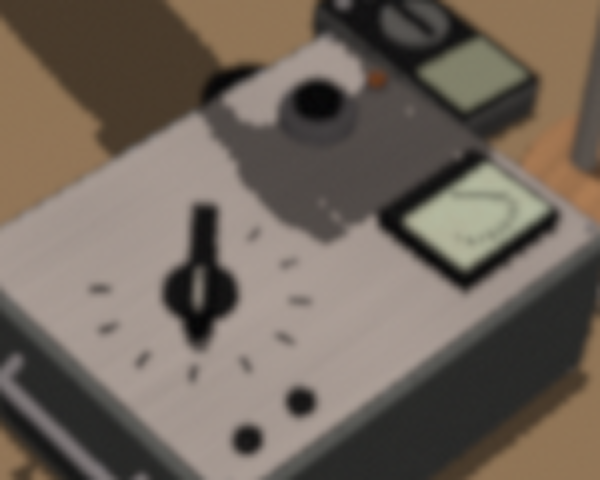

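The button at (318,100) is back out, and the knob still points at stroke 7 at (194,373). The arm is clear of everything.

```bash
python3 -c "
from workcell import ctrl
print(ctrl.close_job())"
```

```text
the job is handed in; nothing more can be done
None
```

The knob was pushed clockwise exactly four clicks (position 3 to 7), then the start button was pressed fully in and came back out; the job is handed in at about 14 s, with the arm clear and nothing else touched.

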